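Count out three curtain weights

ROBOT

A 6-joint arm with a two-finger parallel gripper is mounted at the origin on a cart in front of the work surface, level with it; the furniture and walls round the work are solid. World frame = base frame: x ahead of the robot, y to its left, z up, the work surface at z = 0. Lengths are in m, angles in rad, forces in N, time in s.
With the tool pointing down it reaches from about 0.425 to 0.95 m from the base axis. Payload 3.5 kg.
Tool frame: the origin (TCP) lies between the finger pads; the fingertips stand 22 mm ahead of it and the grasp point (between the pads) lies 3 mm ahead of it (ctrl.nose_length is the z of the fingertips in the tool frame, in m); z points along the fingers, y is the line along which they close (so a half turn about z gives the same grasp; the last joint's range is limited). The gripper opens to 85 mm and grips with 20 to 120 N. Pads are 22 mm wide; open, the fingers measure 114 mm over their backs; the gripper's body (76 mm by 85 mm) begins 54 mm behind the grasp point. The pads swing forward as they close: fully open they stand 13 mm farther back than shut.
Start: joints at [1, 0.286, 1.577, -0, 1.279, -0.15], TCP at [0.276, 0.616, 0.253] pointing down, gripper open.
Joint ranges: [-2.77, 2.77], [-0.9, 2.22], [0.21, 2.48], [-1.53, 4.67], [0.24, 2.81], [-2.84, 2.84]. Speed limits (rad/s): [2.79, 2.79, 3.14, 3.14, 3.14, 3.14].

INTERFACE

Orientations are given as a unit quaternion [x, y, z, w].
In Python, from plant import ctrl gives the robot as it stands. The module is installed in compiled form; this text tells all that it offers.
- The arm moves only by the tool send_rows, never from a script. Its argument "rows" is text: rows parted by semicolons, each of 7 numbers parted by spaces: the turn, a rotation vector about the tool's x, y, z in a scale on which 1.0 is 120 degrees, then the shift along the tool's x, y, z in a scale on which 1.0 is 800 mm, then the opening, from -1 (shut) to 1 (fully open). A call has 1 to 8 rows; each row is the pose to reach, as a shift and turn from the pose commanded when the call began, along the tool's axes at that moment; what a row does not reach only later rows make up. A row lasts 1/8 s, in which the tool goes at most 62.5 mm and 10.7 degrees, less where a joint would pass 70% of its speed; a pose out of reach is approached as far as the arm can. Shift and turn numbers lie between -1 and 1, and a call with a number outside is refused. A call with a gripper value outside its range is refused whole. The fingers move at their own pace and stop on an object; "grip_force" is the grip in N (left out, the last holds). Time passes only in rows, so rows that repeat a pose let the fingers close. It gives the time, the measured TCP pose, the force, the opening and the grip force at its end, in the units of the state.
- ctrl.get_state(): the state, without advancing time (a new reading comes with each control period).
- ctrl.read_camera(name): name is "side" or "top"; returns a dict with "color" (384x512x3 uint8, red, green, blue), "fx", "fy", "cx", "cy" (pixels), "D" ([k1, k2, p1, p2, k3] as OpenCV has them; the pictures are not rectified), "extrinsics" (4x4, takes a point from world to camera coordinates). Camera axes: x right, y down, z forward; pixel columns grow to the right and rows downward; lengths in m; the calibration is good to about 2 mm. A picture is of the moment at which its call begins. There is no depth.
- ctrl.sign_off(): hands the job in; it is judged then, once.
Trained networks look in a picture, given as the dict that the camera call returned (one of the last four; its "shot" number tells which), for a name from the list of things; names that differ only in an ending like _2 or _b are one class to them, and where a whole thing is asked for, a point or a joint stands for the part that bears it (a point fixed in the world has none). Each returns a list of dicts, best first, with "p" (0 to 1); they miss things now and then, are a little off and sometimes report something else, mostly with a low value. They report only what shows in the picture. A call takes as long as a camera call. They do not tell look-alikes from the thing itself.
- ctrl.look_for(picture, target): "position" ([x, y, z] in m, in the coordinates of the camera as it stood for that picture, good to about 4 mm: the middle of the surface that is visible of it).
The state is a dict: "time": time; "qpos": joint angles; "dq": joint speeds; "joint_efforts": joint torques, N m; "eef_pos": TCP position; "tcp_rot": TCP orientation; "contact_force": force on the tool from outside, world axes, zero at the start; "wrist_torque": the same for the moment, N m; "opening": opening from 0.0 (shut) to 1.0 (fully open); "finger_force": force on a finger pad.
Only numpy, scipy, OpenCV 4.12 (cv2) and the standard library are available. Lean on these libraries where they do the work, as an engineer would, in place of code of your own. Each camera call takes 0.05 s, during which the arm holds its last target. There are 200 camera calls.

TASK

A curtain hem takes three of the five steel disc weights in the white plastic scoop. Lift the scoop by its knob, hold it over the steel dish and tip it little by little until exactly three discs have slid out into the dish (you can feel each go by the lost weight); do not touch the discs with the fingers. Then stand the scoop upright on the worktop with the other two still in it, and leave the dish and the things around where they are.

Things in the scene. Friction and masses are not known exactly. Their poses are not given: they have to be found in the camera images.
- scoop: white plastic counting scoop, a straight-sided boat 166 long (x), 38 wide, 127 high, 110 to 200 g, loose on a flat foot. Origin under its middle, z up; open spout at -x, wall at +x. Its 32 wide channel has five 31.5 long terraces in a row, one disc on each, rising towards the spout: at 3 degrees at the spout, then 9, 15, 21 and 27; a 4 mm step up behind each.
- scoop_knob (a point): centre of the scoop's square upright knob, 22 x 22 and 42 high, standing on a bridge over the scoop's middle, sides parallel to the scoop's x and y. It spans 85 to 127 above the scoop's origin, this point 106. Lift the scoop by it, across either pair of sides; the bridge (30 x 42) is 85 high, the sides 56, at the spout 46.
- scoop_lip (a point): middle of the spout's lip, the edge over which the discs drop: at x = -80, z = 34 in the scoop's frame.
- dish: low round steel dish, loose, 350 g, outer diameter 140 at the foot and 148 at the rim, 38 high, wall 3, flat bottom 5 thick. Origin under its centre, z up.
- tape_measure: yellow tape measure, 66 x 74 x 33, lying on the worktop; bystander. Origin under its middle.
- cream_pot: white round lidded cream pot, diameter 90, 32 high; bystander. Origin under its middle.
- small_jar: small white jar with a lid, diameter 47, 98 high; bystander. Origin under its middle.
- clothes_peg: wooden clothes peg, 15 x 72 x 12, lying; bystander. Origin under its middle.
- disc_1: the plain steel curtain weight nearest the spout: disc, diameter 28, 11 thick, 53 g (0.52 N); origin at its centre. As the spout is tilted down the discs slide out one by one from the front, each some 6 degrees after the last: when the tilt passes its terrace's angle by the friction angle, unknown and different each run, 9 to 20 degrees. Just past it, a disc takes a second or so to slide out.
- disc_2: a plain steel disc like disc_1, on the next terrace back.
- disc_3: a plain steel disc like disc_1, on the next terrace back.
- disc_4: a plain steel disc like disc_1, on the next terrace back.
- disc_5: a plain steel disc like disc_1, on the next terrace back.
There are look-alikes about, which are no part of the job. There is more than one size of the scoop; the one meant has the size given above.

How it is judged:
By the outcome, as a careful person would: the job done as asked, in the order asked, and still so for the second after the job is handed in, with the robot touching nothing.
It also fails if it takes over 72 s, if anything falls off the work surface, if the arm or the gripper's body presses on something with over 40 N, if the wrist force passes 120 N, or if a joint passes its speed limit or range.

## Working session

There is one attempt and no reset: what is moved stays moved. The work goes in short steps, Python scripts to look and compute and a tool call to move; the robot and the scene stay as the last step left them, time stands still between calls to the robot, and variables do not carry over. Pictures are saved under pics/ and viewed, at most 13 in all, crops included, and the job is handed in when it is done.

Besides the shell and the picture viewer there is one more tool, called after "Emit:" as name(argument=value, ...) on one line, values as JSON. send_rows: Moves the arm, as the interface text tells. Its arguments: {"type":"object","properties":{"rows":{"type":"string"},"grip_force":{"type":"number"}},"required":["rows"]}

```bash
mkdir -p pics; cat > h.py <<'E'
import numpy as np,cv2
from plant import ctrl
from scipy.spatial.transform import Rotation as R
def shot(n,f=None):
    p=ctrl.read_camera(n)
    if f: cv2.imwrite('pics/'+f,p['color'][:,:,::-1])
    return p
def K(p): return np.array([[p['fx'],0,p['cx']],[0,p['fy'],p['cy']],[0,0,1.]]),np.array(p['D'])
def w(p,c): return (np.linalg.inv(p['extrinsics'])@np.r_[c,1])[:3]
def proj(p,P):
    E=np.array(p['extrinsics']);k,d=K(p)
    return cv2.projectPoints(np.array(P,float).reshape(-1,1,3),cv2.Rodrigues(E[:3,:3])[0],E[:3,3],k,d)[0].reshape(-1,2)
def plane(p,uv,z):
    E=np.array(p['extrinsics']);k,d=K(p)
    n=cv2.undistortPoints(np.array(uv,float).reshape(-1,1,2),k,d).reshape(-1,2)
    o=-E[:3,:3].T@E[:3,3];r=np.c_[n,np.ones(len(n))]@E[:3,:3]
    return o+r*((z-o[2])/r[:,2])[:,None]
E
python3 - <<'E'
from h import *
for n in('top','side'):
    p=shot(n,n+'0.png'); print(n,w(p,[0,0,0]).round(3))
    for t in('scoop','scoop_knob','scoop_lip','dish','disc_1','tape_measure','cream_pot','small_jar','clothes_peg'):
        for r in ctrl.look_for(p,t):
            if r['p']>.2:
                P=w(p,r['position']);print(t,round(r['p'],2),P.round(3),proj(p,P)[0].round())
s=ctrl.get_state();print(s)
E
```

```text
top [0.23  0.162 1.41 ]
scoop 0.95 [0.436 0.228 0.053] [235. 211.]
scoop 0.63 [0.507 0.684 0.029] [105. 191.]
scoop 0.4 [0.499 0.559 0.09 ] [135. 190.]
scoop_knob 0.73 [0.436 0.236 0.058] [233. 211.]
scoop_knob 0.66 [0.51  0.684 0.029] [105. 190.]
scoop_knob 0.43 [0.411 0.433 0.014] [176. 220.]
scoop_lip 0.83 [0.509 0.688 0.031] [103. 190.]
dish 0.68 [ 0.484 -0.208  0.003] [361. 200.]
disc_1 0.64 [0.478 0.18  0.045] [250. 199.]
disc_1 0.58 [0.461 0.207 0.045] [242. 204.]
disc_1 0.43 [0.417 0.262 0.033] [225. 217.]
disc_1 0.41 [0.435 0.231 0.053] [234. 211.]
tape_measure 0.67 [0.604 0.256 0.031] [228. 164.]
tape_measure 0.54 [ 0.485 -0.204  0.007] [360. 200.]
cream_pot 0.55 [0.569 0.467 0.032] [167. 173.]
small_jar 0.55 [0.498 0.559 0.088] [135. 190.]
side [ 0.323 -1.001  1.021]
scoop 0.84 [0.435 0.221 0.045] [235. 197.]
scoop 0.49 [0.514 0.687 0.036] [241. 134.]
scoop_knob 0.67 [0.432 0.225 0.043] [234. 197.]
scoop_knob 0.54 [0.509 0.682 0.034] [240. 135.]
scoop_lip 0.67 [0.433 0.223 0.039] [234. 198.]
scoop_lip 0.55 [0.51  0.683 0.038] [240. 135.]
dish 0.91 [ 0.484 -0.196  0.005] [266. 291.]
tape_measure 0.59 [0.606 0.234 0.03 ] [279. 194.]
cream_pot 0.81 [0.565 0.452 0.032] [260. 163.]
small_jar 0.58 [0.506 0.542 0.063] [243. 146.]
{'time': 1.0, 'qpos': array([ 1.00001621e+00,  2.86281133e-01,  1.57667583e+00, -1.41917848e-05,
        1.27862927e+00, -1.50005543e-01]), 'dq': array([ 0.0019835 , -0.00179371,  0.00224592, -0.00020001,  0.00014168,
        0.00024123]), 'joint_efforts': array([ 5.46566007e-04, -4.05970681e+01, -2.92949635e+01, -1.85409199e-04,
        5.19784244e-04, -8.13686345e-07]), 'eef_pos': array([0.27568872, 0.61612135, 0.25335057]), 'tcp_rot': array([2.08836665e-01, 9.77950534e-01, 6.07515805e-07, 7.49063499e-06]), 'contact_force': array([ 0.20417939,  0.51803465, -0.59620375]), 'wrist_torque': array([ 0.02598835, -0.03817431, -0.01763648]), 'finger_force': 0.0, 'opening': 0.9999245139366622}
```

View pics/top0.png

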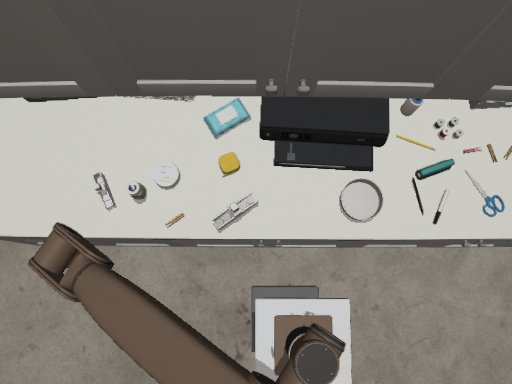

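View pics/side0.png

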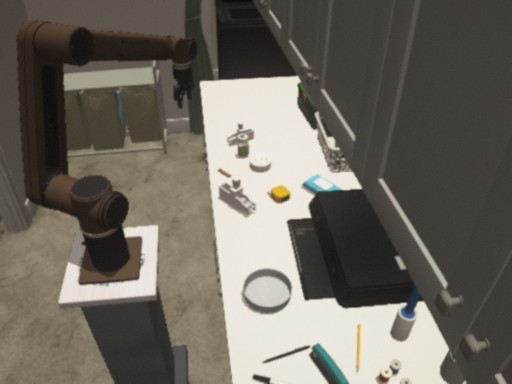

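```bash
python3 - <<'E'
from h import *
a=cv2.imread('pics/top0.png')[180:240,205:265];b=cv2.imread('pics/side0.png')[170:220,210:260]
c=cv2.imread('pics/top0.png')[170:215,85:150]
f=lambda i:cv2.resize(i,(400,400),interpolation=cv2.INTER_CUBIC)
cv2.imwrite('pics/z.png',np.hstack([f(a),f(b)]))
E
```

```text
(no output)
```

View pics/z.png

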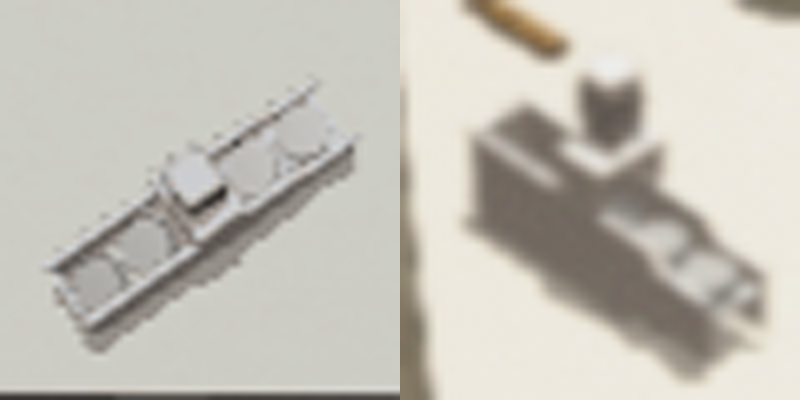

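```bash
python3 - <<'E'
from h import *
from scipy.optimize import least_squares
pt,ps=shot('top'),shot('side')
T=lambda u,v:((u+.5)/6.667-.5+205,(v+.5)/6.667-.5+180)
S=lambda u,v:((u-400+.5)/8-.5+210,(v+.5)/8-.5+170)
# model pts: spout -x. lateral: scoop y
print('knob',plane(pt,[T(197,178)],.127),plane(ps,[S(610,68)],.127))
print('spout corners',plane(pt,[T(315,85),T(352,145)],.046),'wall',plane(pt,[T(50,268),T(90,325)],.056))
A=[(-.083,-.019,.046),(-.083,.019,.046),(.083,-.019,.056),(.083,.019,.056),(0,0,.127)]
ut=[T(315,85),T(352,145),T(50,268),T(90,325),T(197,178)]
def W(q,P):
    P=np.array(P);c,s=np.cos(q[2]),np.sin(q[2]);return np.c_[q[0]+c*P[:,0]-s*P[:,1],q[1]+s*P[:,0]+c*P[:,1],P[:,2]]
# spout dir (.6,-.8) => x axis (-.6,.8); y axis(-.8,-.6)
At=[(-.083,-.019,.046),(-.083,.019,.046),(.083,-.019,.056),(.083,.019,.056),(0,0,.127)]
As=[(0,0,.127),(.083,.019,.0),(-.083,.019,0)];us=[S(610,68),S(468,222),S(690,380)]
r=least_squares(lambda q:np.r_[(proj(pt,W(q,At))-ut).ravel(),(proj(ps,W(q,As))-us).ravel()],[.436,.228,2.2])
print(r.x,np.degrees(r.x[2]),r.fun.round(1),W(r.x,[(-.08,0,.034)]))
for n,p in(('top',pt),('side',ps)):
  for t in('dish','disc_1','clothes_peg'):
    for q in ctrl.look_for(p,t): print(n,t,round(q['p'],2),w(p,q['position']).round(3))
# dish rim
print(plane(pt,[(361,200)],.038))
g=cv2.resize(pt['color'][170:230,330:390,::-1],(420,420),interpolation=cv2.INTER_CUBIC)
m=cv2.resize(ps['color'][260:320,235:300,::-1],(420,420),interpolation=cv2.INTER_CUBIC)
th=np.linspace(0,2*np.pi,24)
cv2.imwrite('pics/d.png',np.hstack([g,m]))
E
```

```text
knob [[0.43990021 0.22795172 0.127     ]] [[0.44139429 0.22568599 0.127     ]]
spout corners [[0.50129325 0.17289175 0.046     ]
 [0.47046441 0.15398028 0.046     ]] wall [[0.40567994 0.30419171 0.056     ]
 [0.37732718 0.28363938 0.056     ]]
[0.43889774 0.22852097 2.18783434] 125.353674169175 [ 0.3 -0.3  1.2 -0.3 -0.9 -0.2 -0.5  0.6 -0.2  0.3 -0.8 -0.4 -0.2 -0.3
  1.2  0.6] [[0.4851875 0.1632733 0.034    ]]
top dish 0.88 [ 0.483 -0.205  0.004]
top disc_1 0.51 [0.406 0.283 0.025]
top disc_1 0.46 [0.463 0.209 0.048]
top disc_1 0.21 [0.437 0.234 0.055]
top clothes_peg 0.42 [0.435 0.235 0.058]
top clothes_peg 0.41 [0.413 0.43  0.011]
side dish 0.65 [ 0.485 -0.196  0.004]
side dish 0.3 [0.433 0.222 0.046]
side clothes_peg 0.39 [0.415 0.436 0.012]
[[ 0.4781774  -0.20004979  0.038     ]]
```

View pics/d.png

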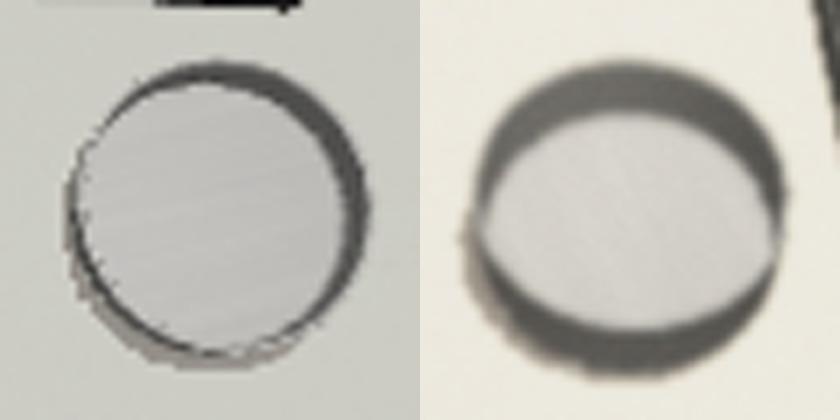

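```bash
cat >> h.py <<'E'
SP=np.radians(125.35-180)  # spout dir
D=np.array([.480,-.200]); KN=np.array([.4395,.2275])
def ori(th,yaw=SP):  # tool y toward spout, z down, then tilt about tool x
    y=np.array([np.cos(yaw),np.sin(yaw),0]);z=np.array([0,0,-1.]);x=np.cross(y,z)
    return R.from_matrix(np.c_[x,y,z])*R.from_euler('x',th,degrees=True)
def lipposes(lip,th,yaw=SP,tz=.113): # TCP for lip at lip(world) & tilt
    d=np.array([np.cos(yaw),np.sin(yaw),0]);c,s=np.cos(np.radians(th)),np.sin(np.radians(th));h=tz-.034
    return np.array(lip)-d*(.08*c-h*s)+np.array([0,0,.08*s+h*c])
def row(p,r,p0=None,r0=None):
    s=ctrl.get_state()
    if p0 is None:p0=s['eef_pos'];r0=R.from_quat(s['tcp_rot'])
    return np.r_[np.degrees((r0.inv()*r).as_rotvec()),r0.inv().apply(np.array(p)-p0)*1000].round(1)
def st(): 
    s=ctrl.get_state();print(round(s['time'],2),s['eef_pos'].round(4),s['qpos'].round(2),s['contact_force'].round(2),s['wrist_torque'].round(3),round(s['opening'],2))
E
python3 - <<'E'
from h import *
print(row([*KN,.2],ori(0)))
E
```

```text
[   0.    -0.   120.5 -308.3 -287.8   53.3]
```

Careful with the scale: shifts go in shares of 800 mm and turns go in shares of 120 degrees. That gives: -308 mm / 800 = -0.385, -120 mm / 800 = -0.15, 80 degrees / 120 = 0.6667.

Emit:
send_rows(rows="0 0 0.0833 -0.05 -0.0463 0.0063 1;0 0 0.1667 -0.1 -0.0938 0.0125 1;0 0 0.25 -0.15 -0.14 0.025 1;0 0 0.3333 -0.2 -0.1875 0.0338 1;0 0 0.4167 -0.25 -0.2338 0.0438 1;0 0 0.5 -0.3 -0.28 0.0525 1;0 0 0.5833 -0.35 -0.325 0.06 1;0 0 0.6667 -0.385 -0.36 0.0663 1")

```text
time: 2.4
eef_pos: [0.4399, 0.2255, 0.2004]
tcp_rot: [0.791, 0.612, 0.0, 0.0]
contact_force: [0.3, 0.5, -0.4]
opening: 1.002
finger_force: 0.0
```

```bash
python3 - <<'E'
from h import *
st();print(row([*KN,.113],ori(0)))
E
```

```text
2.4 [0.4399 0.2255 0.2004] [ 0.27 -0.07  2.06 -0.    1.15  0.52] [ 0.31  0.54 -0.37] [-0.012 -0.027 -0.029] 1.0
[ 0.  -0.  40.1  1.8 -0.9 87.4]
```

Scaled: 87 mm / 800 = 0.1088, 1.8 mm / 800 = 0.0023, 40 degrees / 120 = 0.3333.

Emit:
send_rows(rows="0 0 0.0833 0.0023 -0.0011 0 1;0 0 0.1667 0.0023 -0.0011 0.0188 1;0 0 0.25 0.0023 -0.0011 0.0375 1;0 0 0.3333 0.0023 -0.0011 0.0563 1;0 0 0.3333 0.0023 -0.0011 0.075 1;0 0 0.3333 0.0023 -0.0011 0.0938 1;0 0 0.3333 0.0023 -0.0011 0.1088 1;0 0 0.3333 0.0023 -0.0011 0.1088 1")

```text
time: 3.4
eef_pos: [0.438, 0.2292, 0.112]
tcp_rot: [0.951, 0.308, -0.001, -0.0]
contact_force: [0.4, 0.3, -0.2]
opening: 0.999
finger_force: 0.0
```

```bash
python3 - <<'E'
from h import *
st();print(row([*KN,.113],ori(0)))
p=shot('top');q=shot('side')
f=lambda i:cv2.resize(i[:,:,::-1],(400,400),interpolation=cv2.INTER_CUBIC)
cv2.imwrite('pics/g.png',np.hstack([f(p['color'][175:245,200:270]),f(q['color'][150:230,195:275])]))
E
```

```text
3.4 [0.438  0.2292 0.112 ] [ 0.28  0.06  2.12 -0.    0.97  1.22] [ 0.44  0.34 -0.24] [-0.035 -0.032  0.006] 1.0
[-0.   0.1  0.6  0.3  2.2 -1. ]
```

View pics/g.png

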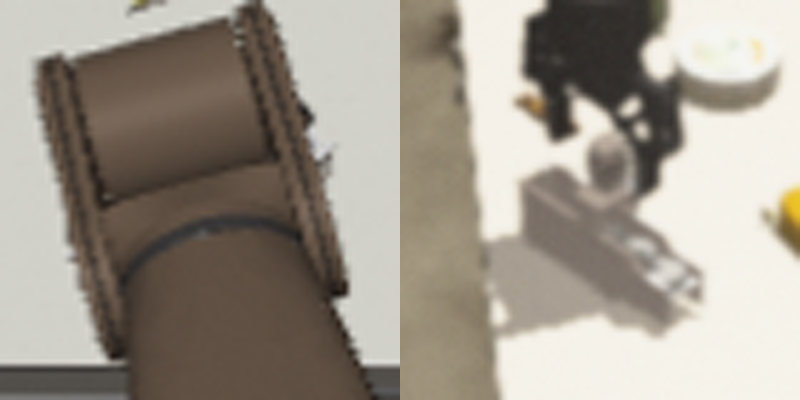

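Scaled: 2 mm / 800 = 0.0025, -1 mm / 800 = -0.0013, 0.5 degrees / 120 = 0.0042.

Emit:
send_rows(rows="0 0 0 0 0.0025 -0.0013 1;0 0 0.0042 0 0.0025 -0.0013 0.3;0 0 0.0042 0 0.0025 -0.0013 0;0 0 0.0042 0 0.0025 -0.0013 -0.3;0 0 0.0042 0 0.0025 -0.0013 -0.6;0 0 0.0042 0 0.0025 -0.0013 -1;0 0 0.0042 0 0.0025 -0.0013 -1;0 0 0.0042 0 0.0025 -0.0013 -1", grip_force=60)

```text
time: 4.5
eef_pos: [0.4401, 0.2278, 0.1145]
tcp_rot: [0.953, 0.304, 0.0, -0.0]
contact_force: [0.1, -0.2, 1.8]
opening: 0.248
finger_force: 59.4
```

```bash
python3 - <<'E'
from h import *
st()
E
```

```text
4.5 [0.4401 0.2278 0.1145] [0.27 0.06 2.12 0.   0.97 1.23] [ 0.06 -0.24  1.77] [0.063 0.021 0.06 ] 0.25
```

Scaled: -60 mm / 800 = -0.075, -57 mm / 800 = -0.0713.

Emit:
send_rows(rows="0 0 0 0 0 -0.005 -1;0 0 0 0 0 -0.0138 -1;0 0 0 0 0 -0.025 -1;0 0 0 0 0 -0.0388 -1;0 0 0 0 0 -0.0525 -1;0 0 0 0 0 -0.0638 -1;0 0 0 0 0 -0.0713 -1;0 0 0 0 0 -0.075 -1")

```text
time: 5.5
eef_pos: [0.44, 0.2278, 0.1748]
tcp_rot: [0.953, 0.304, 0.0, 0.0]
contact_force: [0.4, -0.2, -3.9]
opening: 0.246
finger_force: 58.8
```

```bash
python3 - <<'E'
from h import *
st()
lip=[*(D-.008*np.array([np.cos(SP),np.sin(SP)])),.090]
print(row(lipposes(lip,0),ori(0)),lipposes(lip,0))
p=shot('side');cv2.imwrite('pics/l.png',cv2.resize(p['color'][130:230,190:290,::-1],(500,500),interpolation=cv2.INTER_CUBIC))
E
```

```text
5.5 [0.44   0.2278 0.1748] [ 0.27 -0.03  2.08 -0.    1.09  1.23] [ 0.41 -0.24 -3.85] [0.019 0.037 0.031] 0.25
[   0.    -0.     0.  -215.1  283.9    5.7] [ 0.42908587 -0.1282243   0.169     ]
```

View pics/l.png

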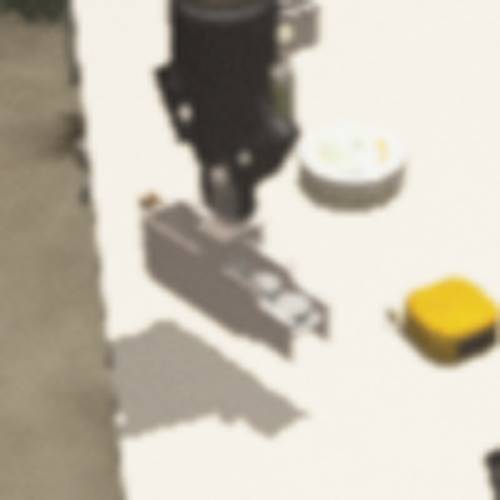

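Scaled: 140.3 mm / 800 = 0.1754, 113.2 mm / 800 = 0.1415.

Emit:
send_rows(rows="0 0 0 -0.003 0.004 0 -1;0 0 0 -0.0099 0.013 0 -1;0 0 0 -0.0211 0.0279 0 -1;0 0 0 -0.037 0.0489 0 -1;0 0 0 -0.0574 0.0758 0 -1;0 0 0 -0.0815 0.1076 0 -1;0 0 0 -0.1073 0.1415 0 -1;0 0 0 -0.1329 0.1754 0 -1")

```text
time: 6.55
eef_pos: [0.434, 0.05, 0.1742]
tcp_rot: [0.953, 0.304, -0.0, 0.0]
contact_force: [0.5, -0.0, -3.2]
opening: 0.246
finger_force: 58.9
```

Scaled: 141 mm / 800 = 0.1763, 134.7 mm / 800 = 0.1684.

Emit:
send_rows(rows="0 0 0 -0.0256 0.0339 0 -1;0 0 0 -0.0491 0.0648 0 -1;0 0 0 -0.0703 0.0926 0 -1;0 0 0 -0.0891 0.1175 0 -1;0 0 0 -0.105 0.1385 0 -1;0 0 0 -0.1178 0.1554 0 -1;0 0 0 -0.1276 0.1684 0 -1;0 0 0 -0.1338 0.1763 0 -1")

```text
time: 7.55
eef_pos: [0.4288, -0.1258, 0.1743]
tcp_rot: [0.953, 0.304, 0.0, -0.0]
contact_force: [0.7, 0.8, -3.6]
opening: 0.248
finger_force: 59.0
```

```bash
python3 - <<'E'
from h import *
st()
lip=[*(D-.008*np.array([np.cos(SP),np.sin(SP)])),.088]
for t in (2,4,6,8,10): print(row(lipposes(lip,t),ori(t)))
for i in range(4): shot('side');st()
E
```

```text
7.55 [ 0.4288 -0.1258  0.1743] [-0.51 -0.15  2.19  0.    1.1   0.44] [ 0.65  0.82 -3.58] [ 0.004 -0.016 -0.012] 0.25
[ 2.  -0.   0.  -1.2  5.   4.5]
[ 4.  -0.   0.  -1.2  7.9  1.9]
[ 6.  -0.   0.  -1.2 10.9 -0.6]
[ 8.  -0.   0.  -1.2 13.9 -3.1]
[10.  -0.   0.  -1.2 17.1 -5.4]
7.6 [ 0.4289 -0.1263  0.1744] [-0.51 -0.15  2.19 -0.    1.1   0.44] [ 0.97 -1.55 -3.79] [-0.131 -0.009  0.013] 0.25
7.65 [ 0.429  -0.1256  0.1743] [-0.51 -0.15  2.19 -0.    1.1   0.44] [ 0.44  0.8  -4.26] [-0.022  0.056 -0.002] 0.25
7.7 [ 0.4289 -0.1251  0.1743] [-0.51 -0.15  2.19  0.    1.1   0.44] [-0.44  0.56 -4.01] [-0.007  0.025 -0.   ] 0.25
7.75 [ 0.4289 -0.1248  0.1742] [-0.51 -0.15  2.19  0.    1.1   0.44] [-0.55 -0.72 -3.  ] [-0.019 -0.005 -0.035] 0.25
```

Scaled: 17.1 mm / 800 = 0.0214, 15.5 mm / 800 = 0.0194, 10 degrees / 120 = 0.0833.

Emit:
send_rows(rows="0.0083 0 0 -0.0008 0.0025 0.0025 -1;0.0167 0 0 -0.0015 0.0063 0.0056 -1;0.0333 0 0 -0.0015 0.0099 0.0024 -1;0.05 0 0 -0.0015 0.0136 -0.0008 -1;0.0667 0 0 -0.0015 0.0174 -0.0039 -1;0.075 0 0 -0.0015 0.0194 -0.0054 -1;0.0833 0 0 -0.0015 0.0214 -0.0068 -1;0.0833 0 0 -0.0015 0.0214 -0.0068 -1")

```text
time: 8.75
eef_pos: [0.438, -0.1399, 0.1797]
tcp_rot: [0.949, 0.303, -0.026, -0.083]
contact_force: [0.6, -0.6, -3.2]
opening: 0.25
finger_force: 59.0
```

```bash
cat >> h.py <<'E'
def meas(ts,n=8,z=.080,save=None):
    F=[]
    for i in range(n):
        p=ctrl.read_camera('side');F.append(ctrl.get_state()['contact_force'][2])
    s=ctrl.get_state();t0=np.degrees(R.from_quat(s['tcp_rot']).as_matrix()[:,2]);m=R.from_quat(s['tcp_rot']).as_matrix()
    print(round(s['time'],2),'Fz %.2f +- %.2f'%(np.mean(F),np.std(F)/n**.5),'tilt %.2f'%np.degrees(np.arccos(-m[2,2])),s['eef_pos'].round(4),s['qpos'].round(2),round(s['opening'],3))
    lip=[*(D-.008*np.array([np.cos(SP),np.sin(SP)])),z]
    for t in ts: print(t,row(lipposes(lip,t),ori(t)))
    if save: cv2.imwrite('pics/'+save,cv2.resize(p['color'][230:330,215:315,::-1],(500,500),interpolation=cv2.INTER_CUBIC))
    return p
E
python3 - <<'E'
from h import *
meas((12,13.5,15),8,.08,'t10.png')
E
```

```text
9.15 Fz -3.68 +- 0.23 tilt 10.00 [ 0.4378 -0.1396  0.1797] [-0.56 -0.04  2.09  0.07  1.26  0.36] 0.245
12 [ 2.   0.   0.1 -0.5  4.8  5.1]
13.5 [ 3.5  0.   0.1 -0.5  7.   3.1]
15 [ 5.   0.   0.1 -0.5  9.2  1.1]
```

View pics/t10.png

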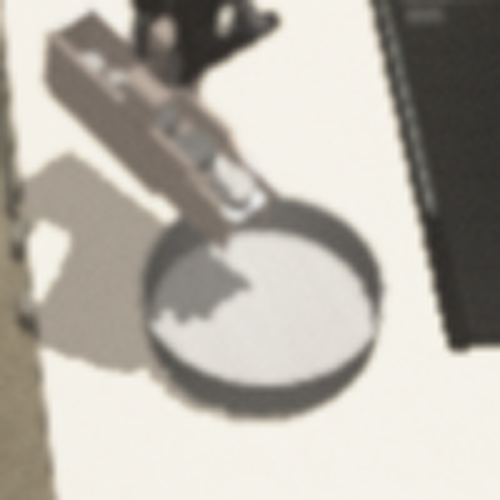

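Scaled: 5.1 mm / 800 = 0.0064, 4.8 mm / 800 = 0.006, 2 degrees / 120 = 0.0167.

Emit:
send_rows(rows="0.0042 0 0 -0.0003 0.0015 0.0016 -1;0.0083 0 0 -0.0004 0.003 0.0031 -1;0.0125 0 0 -0.0005 0.0045 0.0048 -1;0.0167 0 0 -0.0006 0.006 0.0064 -1;0.0167 0 0 -0.0006 0.006 0.0064 -1;0.0167 0 0 -0.0006 0.006 0.0064 -1;0.0167 0 0 -0.0006 0.006 0.0064 -1;0.0167 0 0 -0.0006 0.006 0.0064 -1")

```text
time: 10.15
eef_pos: [0.4397, -0.1431, 0.174]
tcp_rot: [0.947, 0.302, -0.032, -0.099]
contact_force: [0.1, -0.7, -4.7]
opening: 0.248
finger_force: 59.0
```

```bash
cat >> h.py <<'E'
def disc(p):
    for r in ctrl.look_for(p,'disc_1'):
        P=w(p,r['position']); print('disc',round(r['p'],2),P.round(3),'IN DISH' if np.hypot(*(P[:2]-D))<.075 and P[2]<.04 else '')
E
python3 - <<'E'
from h import *
p=meas((13.5,15),8,.078); disc(p)
E
```

```text
10.55 Fz -3.76 +- 0.18 tilt 12.00 [ 0.4397 -0.1431  0.1739] [-0.57 -0.01  2.07  0.08  1.28  0.35] 0.248
13.5 [ 1.5  0.   0.  -0.   2.4 -0.1]
15 [ 3.   0.   0.  -0.   4.5 -2.1]
disc 0.54 [ 0.473 -0.18   0.089]
```

Disc 1 still at the lip. Step to 13.5.

Scaled: 2.4 mm / 800 = 0.003, 1.9 mm / 800 = 0.0024, 1.5 degrees / 120 = 0.0125.

Emit:
send_rows(rows="0.0033 0 0 0 0.0008 0 -1;0.0067 0 0 0 0.0015 0 -1;0.01 0 0 0 0.0024 0 -1;0.0125 0 0 0 0.003 0 -1;0.0125 0 0 0 0.003 0 -1;0.0125 0 0 0 0.003 0 -1;0.0125 0 0 0 0.003 0 -1;0.0125 0 0 0 0.003 0 -1")

```text
time: 11.6
eef_pos: [0.441, -0.145, 0.1734]
tcp_rot: [0.946, 0.302, -0.036, -0.112]
contact_force: [0.4, -0.3, -4.0]
opening: 0.248
finger_force: 59.0
```

```bash
python3 - <<'E'
from h import *
p=meas((15,16.5),7,.076); disc(p)
E
```

```text
11.95 Fz -3.86 +- 0.11 tilt 13.50 [ 0.441  -0.145   0.1734] [-0.58  0.01  2.06  0.09  1.3   0.34] 0.252
15 [ 1.5  0.   0.  -0.   2.6 -0.2]
16.5 [ 3.   0.   0.  -0.   4.7 -2.2]
disc 0.53 [ 0.454 -0.159  0.095] 
disc 0.38 [ 0.47  -0.179  0.094]
```

Scaled: 2.6 mm / 800 = 0.0033, 1.9 mm / 800 = 0.0024, 1.5 degrees / 120 = 0.0125.

Emit:
send_rows(rows="0.0033 0 0 0 0.0008 0 -1;0.0067 0 0 0 0.0015 0 -1;0.01 0 0 0 0.0024 0 -1;0.0125 0 0 0 0.0033 0 -1;0.0125 0 0 0 0.0033 0 -1;0.0125 0 0 0 0.0033 0 -1;0.0125 0 0 0 0.0033 0 -1;0.0125 0 0 0 0.0033 0 -1")

```text
time: 13.0
eef_pos: [0.4425, -0.1471, 0.1728]
tcp_rot: [0.945, 0.301, -0.04, -0.124]
contact_force: [0.4, -0.6, -4.0]
opening: 0.249
finger_force: 59.0
```

```bash
python3 - <<'E'
from h import *
p=meas((16.5,18),7,.074); disc(p)
E
```

```text
13.35 Fz -3.84 +- 0.11 tilt 15.00 [ 0.4425 -0.1471  0.1728] [-0.59  0.03  2.04  0.1   1.32  0.33] 0.249
16.5 [ 1.5  0.   0.  -0.   2.6 -0.4]
18 [ 3.   0.   0.  -0.   4.7 -2.4]
disc 0.41 [ 0.469 -0.177  0.09 ]
```

Scaled: 2.6 mm / 800 = 0.0033, 1.9 mm / 800 = 0.0024, 1.5 degrees / 120 = 0.0125.

Emit:
send_rows(rows="0.0033 0 0 0 0.0008 0 -1;0.0067 0 0 0 0.0015 -0.0001 -1;0.01 0 0 0 0.0024 -0.0004 -1;0.0125 0 0 0 0.0033 -0.0005 -1;0.0125 0 0 0 0.0033 -0.0005 -1;0.0125 0 0 0 0.0033 -0.0005 -1;0.0125 0 0 0 0.0033 -0.0005 -1;0.0125 0 0 0 0.0033 -0.0005 -1")

```text
time: 14.4
eef_pos: [0.444, -0.1492, 0.1725]
tcp_rot: [0.943, 0.301, -0.044, -0.137]
contact_force: [-0.5, 0.0, -4.7]
opening: 0.247
finger_force: 59.0
```

```bash
python3 - <<'E'
from h import *
p=meas((18,19.5),7,.073); disc(p)
E
```

```text
14.75 Fz -3.85 +- 0.17 tilt 16.50 [ 0.444  -0.1492  0.1725] [-0.59  0.04  2.03  0.1   1.34  0.32] 0.25
18 [ 1.5  0.   0.  -0.   2.3 -1. ]
19.5 [ 3.   0.   0.  -0.   4.5 -3.1]
disc 0.59 [ 0.468 -0.181  0.085] 
disc 0.54 [ 0.454 -0.156  0.095]
```

Scaled: 2.3 mm / 800 = 0.0029, 1.9 mm / 800 = 0.0024, 1.5 degrees / 120 = 0.0125.

Emit:
send_rows(rows="0.0033 0 0 0 0.0008 -0.0003 -1;0.0067 0 0 0 0.0015 -0.0005 -1;0.01 0 0 0 0.0024 -0.0009 -1;0.0125 0 0 0 0.0029 -0.0013 -1;0.0125 0 0 0 0.0029 -0.0013 -1;0.0125 0 0 0 0.0029 -0.0013 -1;0.0125 0 0 0 0.0029 -0.0013 -1;0.0125 0 0 0 0.0029 -0.0013 -1")

```text
time: 15.8
eef_pos: [0.4454, -0.1512, 0.1728]
tcp_rot: [0.941, 0.3, -0.048, -0.149]
contact_force: [-0.4, -0.3, -3.9]
opening: 0.249
finger_force: 59.0
```

```bash
python3 - <<'E'
from h import *
p=meas((19.5,21),7,.072); disc(p)
E
```

```text
16.15 Fz -3.94 +- 0.13 tilt 18.00 [ 0.4455 -0.1513  0.1728] [-0.6   0.06  2.01  0.11  1.37  0.32] 0.249
19.5 [ 1.5  0.   0.  -0.   2.4 -1.2]
21 [ 3.   0.   0.  -0.   4.6 -3.2]
disc 0.63 [ 0.468 -0.181  0.086]
```

Scaled: 2.4 mm / 800 = 0.003, -1.2 mm / 800 = -0.0015, 1.5 degrees / 120 = 0.0125.

Emit:
send_rows(rows="0.0033 0 0 0 0.0008 -0.0003 -1;0.0067 0 0 0 0.0015 -0.0005 -1;0.01 0 0 0 0.0024 -0.001 -1;0.0125 0 0 0 0.003 -0.0015 -1;0.0125 0 0 0 0.003 -0.0015 -1;0.0125 0 0 0 0.003 -0.0015 -1;0.0125 0 0 0 0.003 -0.0015 -1;0.0125 0 0 0 0.003 -0.0015 -1")

```text
time: 17.2
eef_pos: [0.447, -0.1534, 0.1732]
tcp_rot: [0.939, 0.3, -0.051, -0.161]
contact_force: [0.2, -0.3, -3.8]
opening: 0.246
finger_force: 59.0
```

```bash
python3 - <<'E'
from h import *
p=meas((21,22.5),7,.071); disc(p)
E
```

```text
17.55 Fz -3.50 +- 0.19 tilt 19.50 [ 0.447  -0.1534  0.1732] [-0.6   0.08  2.    0.12  1.39  0.31] 0.248
21 [ 1.5  0.   0.  -0.   2.5 -1.1]
22.5 [ 3.   0.   0.  -0.   4.6 -3.1]
```

```bash
python3 - <<'E'
from h import *
p=meas((21,22.5),6,.071,'t19.png'); disc(p)
E
```

```text
17.9 Fz -4.37 +- 0.17 tilt 19.50 [ 0.447  -0.1534  0.1732] [-0.6   0.08  2.    0.12  1.39  0.31] 0.251
21 [ 1.5  0.   0.  -0.   2.5 -1.1]
22.5 [ 3.   0.   0.  -0.   4.6 -3.2]
disc 0.39 [ 0.451 -0.156  0.099]
```

View pics/t19.png

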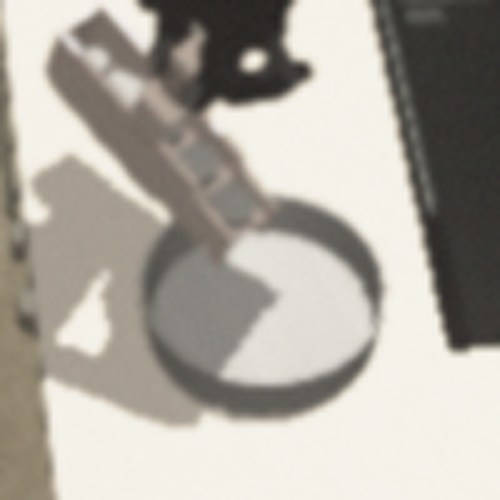

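Scaled: 2.5 mm / 800 = 0.0031, 1.9 mm / 800 = 0.0024, 1.5 degrees / 120 = 0.0125.

Emit:
send_rows(rows="0.0033 0 0 0 0.0008 -0.0003 -1;0.0067 0 0 0 0.0015 -0.0006 -1;0.01 0 0 0 0.0024 -0.001 -1;0.0125 0 0 0 0.0031 -0.0014 -1;0.0125 0 0 0 0.0031 -0.0014 -1;0.0125 0 0 0 0.0031 -0.0014 -1;0.0125 0 0 0 0.0031 -0.0014 -1;0.0125 0 0 0 0.0031 -0.0014 -1")

```text
time: 18.95
eef_pos: [0.4486, -0.1556, 0.1734]
tcp_rot: [0.937, 0.299, -0.055, -0.174]
contact_force: [-0.1, 0.6, -3.9]
opening: 0.244
finger_force: 59.0
```

```bash
cat >> h.py <<'E'
def discpos(p,th,tz=.113):
    "patch brightness at the 5 disc tops (scoop frame), from the measured TCP pose"
    s=ctrl.get_state();r=R.from_quat(s['tcp_rot']);o=s['eef_pos']
    out=[]
    z=.034+.011
    for i,a in enumerate((3,9,15,21,27)):
        X=-.0795+.0157+.0315*i
        q=proj(p,o+r.apply([0,-X,0])+r.apply([0,0,tz-(z-[0,.001,.004,.011,.018][i])]))[0]
        u,v=q.round().astype(int);out.append((u,v,round(p['color'][v-1:v+2,u-1:u+2].mean())))
    print(out)
E
python3 - <<'E'
from h import *
p=meas((22.5,24),8,.070); disc(p);discpos(p,21)
E
```

```text
19.35 Fz -3.78 +- 0.15 tilt 21.00 [ 0.4486 -0.1557  0.1734] [-0.61  0.1   1.98  0.12  1.41  0.3 ] 0.248
22.5 [ 1.5  0.   0.  -0.   2.4 -1.1]
24 [ 3.   0.   0.  -0.   4.6 -3.2]
disc 0.61 [ 0.472 -0.183  0.082] 
[(np.int64(261), np.int64(270), 127), (np.int64(254), np.int64(262), 131), (np.int64(247), np.int64(255), 120), (np.int64(240), np.int64(248), 203), (np.int64(233), np.int64(242), 184)]
```

Scaled: 2.4 mm / 800 = 0.003, -1.1 mm / 800 = -0.0014, 1.5 degrees / 120 = 0.0125.

Emit:
send_rows(rows="0.0033 0 0 0 0.0008 -0.0003 -1;0.0067 0 0 0 0.0015 -0.0006 -1;0.01 0 0 0 0.0024 -0.001 -1;0.0125 0 0 0 0.003 -0.0014 -1;0.0125 0 0 0 0.003 -0.0014 -1;0.0125 0 0 0 0.003 -0.0014 -1;0.0125 0 0 0 0.003 -0.0014 -1;0.0125 0 0 0 0.003 -0.0014 -1")

```text
time: 20.4
eef_pos: [0.4501, -0.1578, 0.1736]
tcp_rot: [0.934, 0.298, -0.059, -0.186]
contact_force: [0.2, -0.4, -4.1]
opening: 0.246
finger_force: 59.0
```

```bash
python3 - <<'E'
from h import *
p=meas((24,25),8,.069); disc(p);discpos(p,21)
E
```

```text
20.8 Fz -4.00 +- 0.19 tilt 22.50 [ 0.4501 -0.1578  0.1736] [-0.61  0.12  1.96  0.13  1.44  0.3 ] 0.252
24 [ 1.5  0.   0.  -0.   2.5 -1.2]
25 [ 2.5  0.   0.  -0.   3.9 -2.5]
disc 0.63 [ 0.456 -0.156  0.095] 
disc 0.54 [ 0.472 -0.187  0.084] 
[(np.int64(261), np.int64(271), 127), (np.int64(254), np.int64(263), 133), (np.int64(247), np.int64(255), 118), (np.int64(240), np.int64(248), 200), (np.int64(233), np.int64(241), 214)]
```

Scaled: 1.6 mm / 800 = 0.002, 1.3 mm / 800 = 0.0016, 1 degrees / 120 = 0.0083.

Emit:
send_rows(rows="0.0033 0 0 0 0.0008 -0.0003 -1;0.0067 0 0 0 0.0016 -0.0008 -1;0.0083 0 0 0 0.002 -0.001 -1;0.0083 0 0 0 0.002 -0.001 -1;0.0083 0 0 0 0.002 -0.001 -1;0.0083 0 0 0 0.002 -0.001 -1;0.0083 0 0 0 0.002 -0.001 -1;0.0083 0 0 0 0.002 -0.001 -1")

```text
time: 21.85
eef_pos: [0.4512, -0.1593, 0.1738]
tcp_rot: [0.933, 0.298, -0.062, -0.194]
contact_force: [-0.2, 0.9, -3.3]
opening: 0.246
finger_force: 59.1
```

```bash
python3 - <<'E'
from h import *
p=meas((24.5,25.5),8,.069); disc(p);discpos(p,21)
E
```

```text
22.25 Fz -3.07 +- 0.14 tilt 23.50 [ 0.4511 -0.1593  0.1737] [-0.62  0.13  1.95  0.13  1.45  0.29] 0.248
24.5 [ 1.   0.   0.  -0.   1.6 -1.1]
25.5 [ 2.   0.   0.  -0.   3.  -2.4]
disc 0.57 [ 0.452 -0.16   0.097] 
disc 0.5 [ 0.495 -0.222  0.016] IN DISH
[(np.int64(261), np.int64(271), 167), (np.int64(254), np.int64(263), 132), (np.int64(247), np.int64(255), 116), (np.int64(240), np.int64(248), 191), (np.int64(233), np.int64(241), 210)]
```

```bash
python3 - <<'E'
from h import *
lip=[*(D-.008*np.array([np.cos(SP),np.sin(SP)])),.069]
for t in(26,28,): print(row(lipposes(lip,t),ori(t)))
E
```

```text
[ 2.5  0.   0.  -0.   3.7 -3.1]
[ 4.5  0.   0.  -0.   6.6 -5.7]
```

Scaled: 6.6 mm / 800 = 0.0083, -5.7 mm / 800 = -0.0071, 4.5 degrees / 120 = 0.0375.

Emit:
send_rows(rows="0.0058 0 0 0 0.0013 -0.001 -1;0.0117 0 0 0 0.0025 -0.0021 -1;0.0175 0 0 0 0.0039 -0.0033 -1;0.0233 0 0 0 0.0051 -0.0044 -1;0.0283 0 0 0 0.0063 -0.0054 -1;0.0333 0 0 0 0.0074 -0.0064 -1;0.0375 0 0 0 0.0083 -0.0071 -1;0.0375 0 0 0 0.0083 -0.0071 -1")

```text
time: 23.3
eef_pos: [0.456, -0.1662, 0.1762]
tcp_rot: [0.924, 0.295, -0.074, -0.231]
contact_force: [-0.2, -0.3, -3.6]
opening: 0.245
finger_force: 59.1
```

```bash
python3 - <<'E'
from h import *
p=meas((29,30,31),8,.069); disc(p);discpos(p,21)
E
```

```text
23.7 Fz -3.45 +- 0.16 tilt 28.00 [ 0.4559 -0.166   0.1763] [-0.63  0.18  1.91  0.15  1.52  0.28] 0.247
29 [ 1.   0.   0.  -0.   1.5 -1.4]
30 [ 2.   0.   0.  -0.   2.9 -2.8]
31 [ 3.   0.   0.  -0.   4.3 -4.1]
disc 0.56 [ 0.455 -0.165  0.1  ] 
disc 0.41 [ 0.494 -0.224  0.015] IN DISH
[(np.int64(261), np.int64(271), 176), (np.int64(255), np.int64(262), 130), (np.int64(248), np.int64(254), 122), (np.int64(241), np.int64(247), 221), (np.int64(234), np.int64(239), 213)]
```

Scaled: 1.5 mm / 800 = 0.0019, -1.4 mm / 800 = -0.0018, 1 degrees / 120 = 0.0083.

Emit:
send_rows(rows="0.0033 0 0 0 0.0008 -0.0008 -1;0.0067 0 0 0 0.0015 -0.0014 -1;0.0083 0 0 0 0.0019 -0.0018 -1;0.0083 0 0 0 0.0019 -0.0018 -1;0.0083 0 0 0 0.0019 -0.0018 -1;0.0083 0 0 0 0.0019 -0.0018 -1;0.0083 0 0 0 0.0019 -0.0018 -1;0.0083 0 0 0 0.0019 -0.0018 -1")

```text
time: 24.75
eef_pos: [0.4571, -0.1676, 0.1768]
tcp_rot: [0.922, 0.294, -0.076, -0.239]
contact_force: [-1.1, -0.3, -3.1]
opening: 0.25
finger_force: 59.1
```

```bash
python3 - <<'E'
from h import *
p=meas((30,31),7,.069); disc(p);discpos(p,21)
E
```

```text
25.1 Fz -3.27 +- 0.22 tilt 29.00 [ 0.4571 -0.1677  0.1768] [-0.63  0.19  1.89  0.15  1.54  0.28] 0.248
30 [ 1.   0.   0.  -0.1  1.3 -1.4]
31 [ 2.   0.   0.  -0.1  2.7 -2.8]
disc 0.43 [ 0.457 -0.171  0.098] 
disc 0.42 [ 0.496 -0.219  0.018] IN DISH
[(np.int64(262), np.int64(271), 201), (np.int64(255), np.int64(262), 130), (np.int64(248), np.int64(254), 121), (np.int64(241), np.int64(247), 219), (np.int64(234), np.int64(239), 203)]
```

Scaled: -1.4 mm / 800 = -0.0018, -1.1 mm / 800 = -0.0014, 1 degrees / 120 = 0.0083.

Emit:
send_rows(rows="0.0033 0 0 0 0.0008 -0.0008 -1;0.0067 0 0 0 0.0014 -0.0014 -1;0.0083 0 0 0 0.0018 -0.0018 -1;0.0083 0 0 0 0.0018 -0.0018 -1;0.0083 0 0 0 0.0018 -0.0018 -1;0.0083 0 0 0 0.0018 -0.0018 -1;0.0083 0 0 0 0.0018 -0.0018 -1;0.0083 0 0 0 0.0018 -0.0018 -1")

```text
time: 26.15
eef_pos: [0.4582, -0.1692, 0.1775]
tcp_rot: [0.92, 0.294, -0.079, -0.246]
contact_force: [-0.1, 0.7, -3.5]
opening: 0.245
finger_force: 59.7
```

```bash
python3 - <<'E'
from h import *
p=meas((31,32,34),7,.069); disc(p);discpos(p,21)
E
```

```text
26.5 Fz -2.64 +- 0.13 tilt 30.00 [ 0.4582 -0.1692  0.1774] [-0.64  0.2   1.88  0.16  1.56  0.27] 0.25
31 [ 1.   0.   0.  -0.   1.3 -1.4]
32 [ 2.   0.   0.  -0.   2.7 -2.8]
34 [ 4.   0.   0.  -0.1  5.6 -5.4]
[(np.int64(262), np.int64(271), 214), (np.int64(255), np.int64(262), 172), (np.int64(248), np.int64(254), 117), (np.int64(241), np.int64(246), 221), (np.int64(234), np.int64(239), 196)]
```

Scaled: 5.6 mm / 800 = 0.007, -5.4 mm / 800 = -0.0068, 2.8 degrees / 120 = 0.0233.

Emit:
send_rows(rows="0.0058 0 0 0 0.0013 -0.0013 -1;0.0117 0 0 0 0.0025 -0.0024 -1;0.0175 0 0 0 0.0038 -0.0035 -1;0.0233 0 0 0 0.0049 -0.0048 -1;0.0283 0 0 0 0.006 -0.0058 -1;0.0333 0 0 -0.0001 0.007 -0.0068 -1;0.0333 0 0 -0.0001 0.007 -0.0068 -1;0.0333 0 0 -0.0001 0.007 -0.0068 -1")

```text
time: 27.55
eef_pos: [0.4625, -0.1754, 0.1792]
tcp_rot: [0.911, 0.291, -0.089, -0.279]
contact_force: [0.5, -0.2, -3.3]
opening: 0.247
finger_force: 59.8
```

```bash
python3 - <<'E'
from h import *
p=meas((35,36),8,.069); disc(p);discpos(p,21)
E
```

```text
27.95 Fz -2.87 +- 0.21 tilt 34.00 [ 0.4625 -0.1754  0.1793] [-0.65  0.25  1.84  0.17  1.62  0.26] 0.247
35 [ 1.   0.   0.   0.   1.5 -1.4]
36 [ 2.   0.   0.   0.   2.9 -2.7]
disc 0.45 [ 0.511 -0.248  0.016] IN DISH
[(np.int64(262), np.int64(271), 239), (np.int64(256), np.int64(262), 167), (np.int64(249), np.int64(254), 116), (np.int64(242), np.int64(245), 222), (np.int64(235), np.int64(237), 195)]
```

Scaled: 1.5 mm / 800 = 0.0019, -1.4 mm / 800 = -0.0018, 1 degrees / 120 = 0.0083.

Emit:
send_rows(rows="0.0033 0 0 0 0.0008 -0.0008 -1;0.0067 0 0 0 0.0015 -0.0014 -1;0.0083 0 0 0 0.0019 -0.0018 -1;0.0083 0 0 0 0.0019 -0.0018 -1;0.0083 0 0 0 0.0019 -0.0018 -1;0.0083 0 0 0 0.0019 -0.0018 -1;0.0083 0 0 0 0.0019 -0.0018 -1;0.0083 0 0 0 0.0019 -0.0018 -1")

```text
time: 29.0
eef_pos: [0.4637, -0.1771, 0.1796]
tcp_rot: [0.909, 0.29, -0.091, -0.286]
contact_force: [-0.1, 0.2, -3.1]
opening: 0.248
finger_force: 59.8
```

```bash
python3 - <<'E'
from h import *
p=meas((36,37),7,.069); disc(p);discpos(p,21)
E
```

```text
29.35 Fz -2.60 +- 0.09 tilt 35.00 [ 0.4637 -0.1771  0.1796] [-0.65  0.26  1.83  0.17  1.64  0.26] 0.246
36 [ 1.   0.   0.   0.1  1.3 -1.4]
37 [ 2.   0.   0.   0.1  2.7 -2.7]
disc 0.59 [ 0.497 -0.22   0.019] IN DISH
disc 0.47 [ 0.512 -0.244  0.017] IN DISH
[(np.int64(262), np.int64(271), 238), (np.int64(256), np.int64(262), 166), (np.int64(249), np.int64(254), 115), (np.int64(242), np.int64(245), 218), (np.int64(236), np.int64(237), 206)]
```

Two in the dish. Next step to 36.

Scaled: -1.4 mm / 800 = -0.0018, 1.3 mm / 800 = 0.0016, 1 degrees / 120 = 0.0083.

Emit:
send_rows(rows="0.0033 0 0 0 0.0006 -0.0008 -1;0.0067 0 0 0 0.0014 -0.0014 -1;0.0083 0 0 0 0.0016 -0.0018 -1;0.0083 0 0 0 0.0016 -0.0018 -1;0.0083 0 0 0 0.0016 -0.0018 -1;0.0083 0 0 0 0.0016 -0.0018 -1;0.0083 0 0 0 0.0016 -0.0018 -1;0.0083 0 0 0 0.0016 -0.0018 -1")

```text
time: 30.4
eef_pos: [0.4648, -0.1786, 0.1801]
tcp_rot: [0.906, 0.289, -0.094, -0.294]
contact_force: [0.5, -0.1, -2.5]
opening: 0.253
finger_force: 60.5
```

```bash
python3 - <<'E'
from h import *
p=meas((37,20,0),8,.069); disc(p);discpos(p,21)
E
```

```text
30.8 Fz -2.38 +- 0.11 tilt 36.00 [ 0.4648 -0.1786  0.18  ] [-0.65  0.27  1.82  0.18  1.65  0.26] 0.246
37 [ 1.   0.   0.   0.1  1.4 -1.3]
20 [-16.    0.    0.    0.1 -18.7  25.2]
0 [-36.    0.    0.    0.1 -31.2  62.2]
disc 0.61 [ 0.495 -0.224  0.028] IN DISH
disc 0.48 [ 0.511 -0.245  0.017] IN DISH
[(np.int64(262), np.int64(271), 238), (np.int64(256), np.int64(262), 165), (np.int64(250), np.int64(253), 130), (np.int64(243), np.int64(245), 221), (np.int64(236), np.int64(237), 199)]
```

```bash
python3 - <<'E'
from h import *
p=meas((37,20,0),8,.069,'t36.png'); disc(p);discpos(p,21)
E
```

```text
31.25 Fz -2.40 +- 0.18 tilt 36.00 [ 0.4648 -0.1786  0.18  ] [-0.65  0.27  1.82  0.18  1.65  0.26] 0.251
37 [ 1.   0.   0.   0.1  1.4 -1.3]
20 [-16.    0.    0.    0.1 -18.7  25.2]
0 [-36.    0.    0.    0.1 -31.2  62.2]
[(np.int64(262), np.int64(271), 238), (np.int64(256), np.int64(262), 164), (np.int64(250), np.int64(253), 130), (np.int64(243), np.int64(245), 221), (np.int64(236), np.int64(237), 199)]
```

View pics/t36.png

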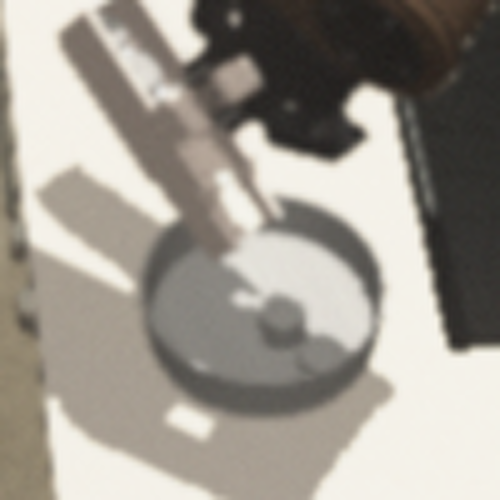

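```bash
python3 - <<'E'
from h import *
L=lambda z:[*(D-.008*np.array([np.cos(SP),np.sin(SP)])),z]
for t,z in((35,.07),(33,.072),(30,.075),(27,.078),(23,.081),(19,.084),(15,.087),(12,.09)): print(t,row(lipposes(L(z),t),ori(t)))
E
```

```text
35 [-1.   0.   0.   0.1 -2.   0.6]
33 [-3.   0.   0.   0.1 -5.8  1.9]
30 [ -6.    0.    0.    0.1 -11.4   4. ]
27 [ -9.    0.    0.    0.1 -16.7   6.2]
23 [-13.    0.    0.    0.1 -22.8  10.3]
19 [-17.    0.    0.    0.1 -28.4  14.7]
15 [-21.    0.    0.    0.1 -33.6  19.4]
12 [-24.    0.    0.    0.1 -37.6  22.4]
```

Scaled: -37.6 mm / 800 = -0.047, -33.6 mm / 800 = -0.042, -24 degrees / 120 = -0.2.

Emit:
send_rows(rows="-0.0083 0 0 0 -0.0025 0.0008 -1;-0.025 0 0 0 -0.0073 0.0024 -1;-0.05 0 0 0 -0.0143 0.005 -1;-0.075 0 0 0 -0.0209 0.0078 -1;-0.1083 0 0 0 -0.0285 0.0129 -1;-0.1417 0 0 0 -0.0355 0.0184 -1;-0.175 0 0 0 -0.042 0.0243 -1;-0.2 0 0 0 -0.047 0.028 -1")

```text
time: 32.3
eef_pos: [0.4388, -0.1422, 0.1842]
tcp_rot: [0.947, 0.303, -0.031, -0.099]
contact_force: [0.6, 0.1, -1.8]
opening: 0.249
finger_force: 60.4
```

```bash
python3 - <<'E'
from h import *
L=lambda z:[*(D-.008*np.array([np.cos(SP),np.sin(SP)])),z]
for t,z in((8,.091),(4,.093),(0,.095)): print(t,row(lipposes(L(z),t),ori(t)))
p=meas((),8);disc(p);discpos(p,0)
E
```

```text
8 [-3.9 -0.   0.1  0.1 -4.3  4.9]
4 [-7.9 -0.   0.1  0.1 -9.6  9. ]
0 [-11.9  -0.    0.1   0.1 -14.5  13.5]
32.7 Fz -2.21 +- 0.15 tilt 12.02 [ 0.4397 -0.1434  0.1839] [-0.57 -0.02  2.06  0.08  1.3   0.35] 0.251
disc 0.46 [ 0.494 -0.223  0.027] IN DISH
[(np.int64(261), np.int64(266), 234), (np.int64(253), np.int64(259), 168), (np.int64(246), np.int64(252), 138), (np.int64(239), np.int64(247), 146), (np.int64(232), np.int64(241), 171)]
```

Scaled: -14.5 mm / 800 = -0.0181, 13.5 mm / 800 = 0.0169, -12 degrees / 120 = -0.1.

Emit:
send_rows(rows="-0.0167 0 0 0 -0.0028 0.003 -1;-0.0333 0 0 0 -0.0054 0.0061 -1;-0.05 0 0 0 -0.0088 0.0088 -1;-0.0667 0 0 0 -0.012 0.0113 -1;-0.0833 0 0 0 -0.0151 0.014 -1;-0.0917 0 0 0 -0.0168 0.0155 -1;-0.1 0 0.0008 0 -0.0181 0.0169 -1;-0.1 0 0.0008 0 -0.0181 0.0169 -1")

```text
time: 33.75
eef_pos: [0.4295, -0.129, 0.1737]
tcp_rot: [0.953, 0.303, -0.0, 0.0]
contact_force: [0.1, -0.1, -2.5]
opening: 0.254
finger_force: 60.5
```

```bash
python3 - <<'E'
from h import *
st();print(row([.440,.2278,.1745],ori(0)))
p=shot('top')
E
```

```text
33.75 [ 0.4295 -0.129   0.1737] [-0.52 -0.15  2.19 -0.    1.1   0.44] [ 0.11 -0.12 -2.48] [-0.03   0.02   0.021] 0.25
[   0.     0.    -0.   214.7 -285.2   -0.9]
```

Scaled: -140.3 mm / 800 = -0.1754, -113.2 mm / 800 = -0.1415.

Emit:
send_rows(rows="0 0 0 0.003 -0.004 0 -1;0 0 0 0.0099 -0.013 0 -1;0 0 0 0.0211 -0.0279 0 -1;0 0 0 0.037 -0.0489 0 -1;0 0 0 0.0574 -0.0758 0 -1;0 0 0 0.0815 -0.1076 0 -1;0 0 0 0.1073 -0.1415 0 -1;0 0 0 0.1329 -0.1754 0 -1")

```text
time: 34.8
eef_pos: [0.435, 0.0486, 0.1737]
tcp_rot: [0.953, 0.303, -0.0, -0.0]
contact_force: [0.6, -1.4, -2.1]
opening: 0.251
finger_force: 60.5
```

Scaled: -144 mm / 800 = -0.18, -134.7 mm / 800 = -0.1684.

Emit:
send_rows(rows="0 0 0 0.0256 -0.0339 0 -1;0 0 0 0.0491 -0.0648 0 -1;0 0 0 0.0703 -0.0926 0 -1;0 0 0 0.0891 -0.1175 0 -1;0 0 0 0.105 -0.1385 0 -1;0 0 0 0.1178 -0.1554 0 -1;0 0 0 0.1276 -0.1684 0 -1;0 0 0 0.135 -0.18 0 -1")

```text
time: 35.8
eef_pos: [0.4402, 0.2273, 0.1737]
tcp_rot: [0.953, 0.303, -0.0, 0.0]
contact_force: [-0.3, -0.7, -2.2]
opening: 0.249
finger_force: 60.4
```

```bash
python3 - <<'E'
from h import *
p=shot('top');shot('side');st()
print(row([.440,.2278,.1145],ori(0)))
for i in 1,2: disc(p if i==1 else shot('side'))
cv2.imwrite('pics/e.png',np.hstack([cv2.resize(p['color'][170:230,330:390,::-1],(400,400),interpolation=cv2.INTER_CUBIC)]*1))
E
```

```text
35.9 [0.4402 0.2274 0.1737] [ 0.27 -0.03  2.08  0.    1.09  1.23] [ 0.67  0.31 -2.4 ] [-0.079 -0.018  0.079] 0.25
[-0.   0.  -0.   0.1 -0.5 59.2]
disc 0.71 [ 0.481 -0.203  0.003] IN DISH
disc 0.62 [ 0.513 -0.243  0.017] IN DISH
disc 0.49 [ 0.512 -0.245  0.018] IN DISH
```

View pics/e.png

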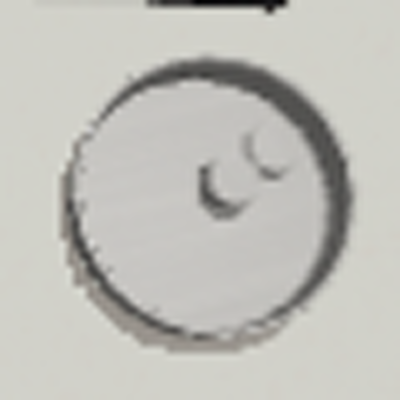

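Scaled: 59.5 mm / 800 = 0.0744, 58.5 mm / 800 = 0.0731.

Emit:
send_rows(rows="0 0 0 0 0 0.01 -1;0 0 0 0 0 0.025 -1;0 0 0 0 0 0.0413 -1;0 0 0 0 0 0.055 -1;0 0 0 0 0 0.065 -1;0 0 0 0 0 0.07 -1;0 0 0 0 0 0.0731 -1;0 0 0 0 0 0.0744 -1")

```text
time: 37.05
eef_pos: [0.4406, 0.2267, 0.1145]
tcp_rot: [0.953, 0.303, 0.0, 0.0]
contact_force: [-1.0, -0.8, 1.1]
opening: 0.246
finger_force: 60.9
```

```bash
python3 - <<'E'
from h import *
F=[]
for i in range(6): shot('side');F.append(ctrl.get_state()['contact_force'])
print(np.mean(F,0));st()
E
```

```text
[ 0.06492308  0.10842195 -1.97995053]
37.35 [0.4406 0.2267 0.1146] [ 0.27  0.06  2.12 -0.    0.97  1.23] [-0.12  0.02 -1.7 ] [-0.006 -0.077  0.014] 0.25
```

Scaled: 1 mm / 800 = 0.0013, 0.5 mm / 800 = 0.0006.

Emit:
send_rows(rows="0 0 0 0 0 0.0006 -1;0 0 0 0 0 0.0013 -1;0 0 0 0 0 0.0013 -1;0 0 0 0 0 0.0013 -1")

```text
time: 37.85
eef_pos: [0.4409, 0.2268, 0.1146]
tcp_rot: [0.953, 0.303, 0.0, 0.0]
contact_force: [-2.0, -1.3, 5.3]
opening: 0.247
finger_force: 61.8
```

```bash
python3 - <<'E'
from h import *
F=[]
for i in range(6): shot('side');F.append(ctrl.get_state()['contact_force'])
print(np.mean(F,0));st()
E
```

```text
[-2.310179   -0.9665294   5.36970472]
38.15 [0.4409 0.2268 0.1145] [ 0.27  0.06  2.12 -0.    0.97  1.23] [-2.11 -1.18  4.12] [-0.166  0.392 -0.018] 0.25
```

Resting on the worktop. Open slowly, then rise.

Scaled: -0.6 mm / 800 = -0.0008.

Emit:
send_rows(rows="0 0 0 0 0 -0.0008 -1;0 0 0 0 0 -0.0008 -0.4;0 0 0 0 0 -0.0008 -0.2;0 0 0 0 0 -0.0008 0.1;0 0 0 0 0 -0.0008 0.5;0 0 0 0 0 -0.0008 1;0 0 0 0 0 -0.0008 1;0 0 0 0 0 -0.0008 1")

```text
time: 39.15
eef_pos: [0.4404, 0.2266, 0.1138]
tcp_rot: [0.953, 0.303, -0.0, 0.0]
contact_force: [-0.5, -0.0, 0.3]
opening: 1.002
finger_force: 0.0
```

Scaled: -130 mm / 800 = -0.1625, -100 mm / 800 = -0.125.

Emit:
send_rows(rows="0 0 0 0 0 -0.0038 1;0 0 0 0 0 -0.0125 1;0 0 0 0 0 -0.0313 1;0 0 0 0 0 -0.0563 1;0 0 0 0 0 -0.0875 1;0 0 0 0 0 -0.125 1;0 0 0 0 0 -0.1625 1;0 0 0 0 0 -0.1625 1")

```text
time: 40.15
eef_pos: [0.4421, 0.2272, 0.248]
tcp_rot: [0.953, 0.303, 0.004, 0.0]
contact_force: [-0.6, -0.5, -0.5]
opening: 0.999
finger_force: 0.0
```

```bash
python3 - <<'E'
from h import *
st()
p=shot('side');disc(p)
for t in('scoop','dish'):
    for r in ctrl.look_for(p,t): print(t,round(r['p'],2),w(p,r['position']).round(3))
q0=cv2.imread('pics/side0.png')[:,:,::-1]
q=cv2.resize(p['color'][165:225,205:265,::-1],(400,400),interpolation=cv2.INTER_CUBIC)
r=cv2.resize(p['color'][255:325,230:300,::-1],(400,400),interpolation=cv2.INTER_CUBIC)
cv2.imwrite('pics/f.png',np.hstack([q,r]))
E
```

```text
40.15 [0.4421 0.2272 0.248 ] [ 0.27 -0.11  2.01 -0.    1.23  1.23] [-0.55 -0.53 -0.51] [-0.005 -0.055 -0.011] 1.0
disc 0.54 [ 0.508 -0.247  0.019] IN DISH
disc 0.51 [ 0.492 -0.224  0.028] IN DISH
scoop 0.78 [0.44  0.22  0.041]
scoop 0.2 [ 0.482 -0.19   0.006]
dish 0.62 [ 0.483 -0.191  0.003]
```

View pics/f.png

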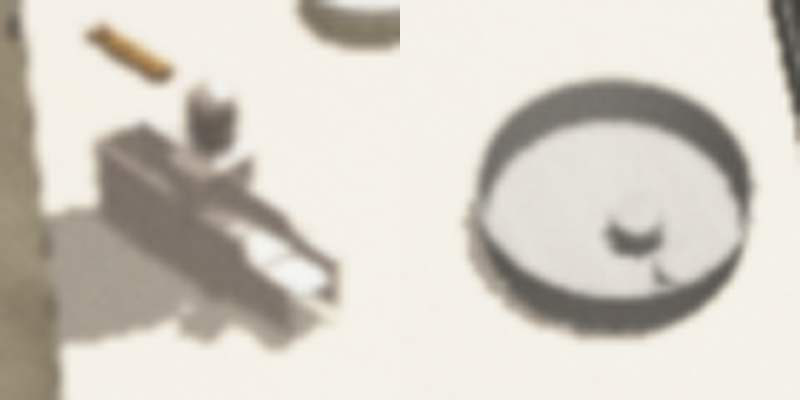

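```bash
python3 -c "
from plant import ctrl
print(ctrl.sign_off())"
```

```text
the job is handed in; nothing more can be done
None
```

I tipped three discs into the dish (by lost weight and the camera; two appear stacked), stood the scoop upright back in its place with the other two in it, and handed the job in at about 40 s; the dish did not move.

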